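Tip the tea carton flat and shut the caddy drawer

TASK

A tall tea carton stands at one end of the cutlery caddy's pulled-out drawer and keeps the drawer from closing. Without picking it up, push it over sideways, towards the middle of the drawer, so that it comes to lie flat on its broad side on the orange silicone trivet in the drawer floor; then push the drawer fully home with the carton lying in it. Leave the little salt pot at the drawer's other end standing, do not disturb the other things on the table, and finish with the arm clear of everything.

Things in the scene. Friction and masses are not known exactly. Their poses are not given: they have to be found in the camera images.
- caddy: cream plastic cutlery caddy, fixed; housing 180 mm deep, 300 wide, 82 high; cutlery in a low tray on the rear of its top, up to 112 mm high. Origin on the table under the middle of the front opening; x points into the housing, away from the robot (turned up to 0.2 rad), y along the drawer's width, z up. Things up to 76 mm above the table pass the opening
- drawer (a joint): how far the drawer has been pushed in along the caddy's x, m: 0 fully pulled out (starts at 0 to 0.01), 0.14 fully home. About 2 N of friction; it stays where it is left. Inside it is 260 mm wide along y; side walls 4 mm thick, tops 50 mm above the table
- pad (a point): point on the drawer floor, 12 mm above the table, midway across the drawer's width; moves with the drawer, axes as the caddy's. The orange trivet, let flush into the floor, reaches 78 mm either side of it along y and from 63 mm in front to 93 mm behind it along x; bare grey floor at both ends. The front wall's inside lies 70 mm in front of it (-x)
- front (a point): middle of the drawer front's outer face, 35 mm above the table; the face looks to the caddy's -x (to the robot), is 300 mm wide and reaches from 4 to 66 mm above the table; an orange lip 160 mm wide stands out 8 mm from it at 58 to 66 mm above the table, in the middle
- carton_mid (a point): centre of the blue and cream tea carton, loose, 0.11 to 0.22 kg, 75 mm (its x) by 42 mm (its y) by 130 mm (its z, up at the start). It stands on the drawer floor about 100 mm to the left or right of pad, its thin y along the drawer's width (within 0.08 rad), top 142 mm above the table. Lying on its broad side (75 x 130 mm) it is 42 mm high and fits into the housing
- salt: white ceramic salt pot, round, 40 mm across, 44 mm high, loose, on the drawer floor at the end opposite the carton; origin under its foot, z up
- bowl_a: green ceramic bowl, 130 mm across, 55 mm high, origin under its foot; leave alone
- bowl_b: green ceramic bowl, 150 mm across, 60 mm high, origin under its foot; leave alone
- pot: small aluminium pot, 148 mm across, 85 mm high, two loop handles reaching 102 mm from its axis along its y; origin under its base; leave alone
- mug: blue mug, 80 mm across, 90 mm high, handle at its +y; origin under its base; leave alone
- spoon: stainless serving spoon, 240 mm long, lying along its x; leave alone
- jar: amber jar with brass lid, 64 mm across, 90 mm high; origin under its base; leave alone
Mind the look-alikes: they are no part of the job. Of the things like the part that bears carton_mid, leave any that is pink; of the rest the larger one is meant.

How it is judged:
By the outcome, as a careful person would: the job done as asked, in the order asked, and still so for the second after the job is handed in, with the robot touching nothing.
It also fails if it takes over 42 s, if anything falls off the work surface, if the arm or the gripper's body presses on something with over 40 N, if the wrist force passes 120 N, or if a joint passes its speed limit or range.

ROBOT

A 7-joint arm with a two-finger parallel gripper is mounted at the origin on the work surface. World frame = base frame: x ahead of the robot, y to its left, z up, the work surface at z = 0. Lengths are in m, angles in degrees, forces in N, time in s.
With the tool pointing down it reaches from about 0.35 to 0.9 m from the base axis. Payload 7.2 kg.
Tool frame: the origin (TCP) lies midway between the tips of the shut fingers; the grasp point (between the pads) lies 19 mm behind it; z points along the fingers, y is the line along which they close (so a half turn about z gives the same grasp; the last joint's range is limited). The gripper opens to 85 mm and grips with 20 to 120 N. Pads are 22 mm wide; open, the fingers measure 114 mm over their backs; the gripper's body (76 mm by 85 mm) begins 54 mm behind the grasp point. The pads swing forward as they close: fully open they stand 13 mm farther back than shut.
Start: joints at [59.29, 23.554, -0.728, 91.456, 0.321, 64.991, -4.71], TCP at [0.282, -0.558, 0.231] pointing down, gripper open.
Joint ranges: [-169.25, 169.25], [-16.82, 113.86], [-84.01, 82.57], [7.8, 145.47], [-59.2, 239.2], [7.22, 106.19], [-163.78, 163.78]. Speed limits (degrees/s): [136.94, 136.94, 172.46, 172.46, 180, 180, 180].

INTERFACE

Orientations are given as a 3x3 rotation matrix whose columns are the frame's x, y, z axes.
In Python, from rig import robot gives the robot as it stands.
- The arm moves only by the tool apply_moves, never from a script. Its argument "rows" is a list of rows, each an object with "grip": the finger opening in mm, from 0 to 85.4; "travel": the shift along the tool's x, y, z in mm, a list of three; "turn": the turn about the tool's z in degrees. A call has 1 to 20 rows; each row is the pose to reach, as a shift and turn from the pose commanded when the call began, along the tool's axes at that moment; what a row does not reach only later rows make up. A row lasts 1/12 s, in which the tool goes at most 41.7 mm and 7.16 degrees, less where a joint would pass 70% of its speed; a pose out of reach is approached as far as the arm can. A call with a gripper value outside its range is refused whole. The fingers move at their own pace and stop on an object; "squeeze" is the grip in N (left out, the last holds). Time passes only in rows, so rows that repeat a pose let the fingers close. It gives the time, the measured TCP pose, the force, the opening and the grip force at its end, in the units of the state.
- robot.sense(): the state, without advancing time (a new reading comes with each control period).
- robot.capture(name): name is "side" or "top" or "wrist"; returns (picture, depth): 384x512x3 uint8, red, green, blue; 384x512 float32, m along the optical axis (not along the pixel's ray), 0 where there is no reading.
- robot.get_calibration(name): a dict with "fx", "fy", "cx", "cy" (pixels), "dist_coeffs" ([k1, k2, p1, p2, k3] as OpenCV has them; the pictures are not rectified), "world_to_cam" (4x4, takes a point from world to camera coordinates). Camera axes: x right, y up, looking along -z (the intrinsics and any distortion apply to the point x, -y, -z); pixel columns grow to the right and rows downward; lengths in m; the calibration is good to about 2 mm. A picture is of the moment at which its call begins: read the wrist's pose just before it. get_calibration takes no time and is no camera call; for the wrist camera it gives the pose at the moment of the call.
- robot.job_done(): hands the job in; it is judged then, once.
The state is a dict: "t": time; "qpos": joint angles; "joint_velocities": joint speeds; "effort": joint torques, N m; "ee_pos": TCP position; "eef_rot": TCP orientation; "force": force on the tool from outside, world axes, zero at the start; "ft_torque": the same for the moment, N m; "gripper_width": finger opening in m; "grasp_force": force on a finger pad.
Only numpy, scipy, OpenCV 4.12 (cv2) and the standard library are available. Lean on these libraries where they do the work, as an engineer would, in place of code of your own. Each camera call takes 0.05 s, during which the arm holds its last target. There are 200 camera calls.

## Working session

There is one attempt and no reset: what is moved stays moved. The work goes in short steps, Python scripts to look and compute and a tool call to move; the robot and the scene stay as the last step left them, time stands still between calls to the robot, and variables do not carry over. Pictures are saved under pics/ and viewed, at most 10 in all, crops included, and the job is handed in when it is done.

Besides the shell and the picture viewer there is one more tool, called after "Request:" in YAML: its name, and indented under it one key for each argument. apply_moves: Moves the arm, as the interface text tells. Its arguments: {"type":"object","properties":{"rows":{"type":"array"},"squeeze":{"type":"number"}},"required":["rows"]}

```bash
mkdir -p pics; ls; cat > h.py <<'E'
import numpy as np, cv2
from rig import robot
def cap(n):
    im,d=robot.capture(n); c=robot.get_calibration(n); return im,d,c
def world(d,c):
    h,w=d.shape; u,v=np.meshgrid(np.arange(w),np.arange(h))
    K=np.array([[c['fx'],0,c['cx']],[0,c['fy'],c['cy']],[0,0,1.]])
    p=cv2.undistortPoints(np.stack([u,v],-1).reshape(-1,1,2).astype(np.float64),K,np.array(c['dist_coeffs'],float)).reshape(h,w,2)
    P=np.stack([p[...,0]*d,-p[...,1]*d,-d,np.ones_like(d)],-1)
    W=P@np.linalg.inv(np.array(c['world_to_cam'])).T
    W=W[...,:3]; W[d==0]=np.nan
    return W
E
python3 - <<'E'
from h import *
s=robot.sense();print(s)
for n in ['side','top']:
    im,d,c=cap(n); np.savez(f'{n}0.npz',im=im,W=world(d,c))
    cv2.imwrite(f'pics/{n}0.png',cv2.resize(im[...,::-1],(768,576)))
E
```

```text
pics
{'t': 0.0, 'qpos': array([59.28946257, 23.60147086, -0.72976249, 91.50426918,  0.32125738,
       64.99267362, -4.71147794]), 'joint_velocities': array([-0.00126182,  0.04663249, -0.00283144, -0.03280599, -0.01407798,
       -0.001241  ,  0.05382904]), 'effort': array([ 2.07189282e-04, -6.00634432e+01,  6.82457127e-01, -2.99420750e+01,
        1.38281495e-02,  1.05149325e-02,  2.65856585e-05]), 'ee_pos': array([ 0.28156813, -0.55740656,  0.23043558]), 'eef_rot': array([[ 8.92553635e-01,  4.50940426e-01, -8.60396044e-04],
       [ 4.50941232e-01, -8.92552473e-01,  1.44520721e-03],
       [-1.16246261e-04, -1.67791300e-03, -9.99998586e-01]]), 'force': array([-0.29264822, -0.55351646, -0.12215703]), 'ft_torque': array([ 0.01676804,  0.01267621, -0.05791032]), 'grasp_force': 0.0, 'gripper_width': 0.0855135416478283}
```

View pics/side0.png

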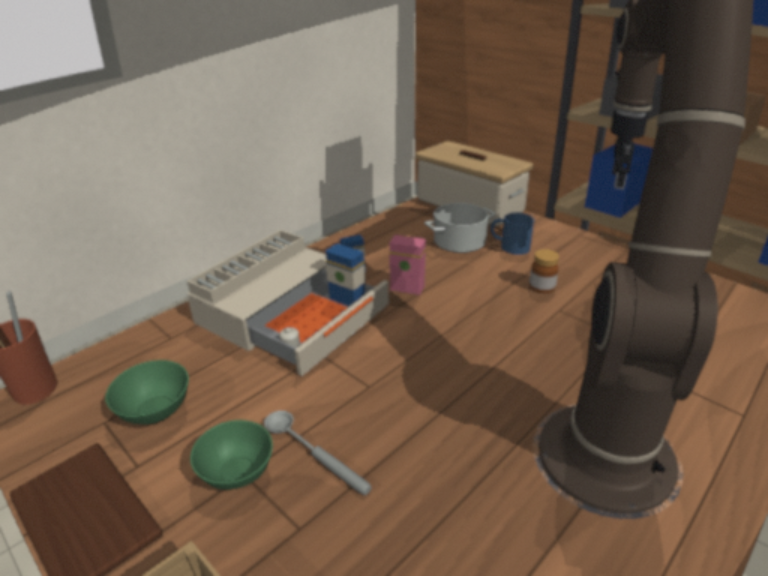

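View pics/top0.png

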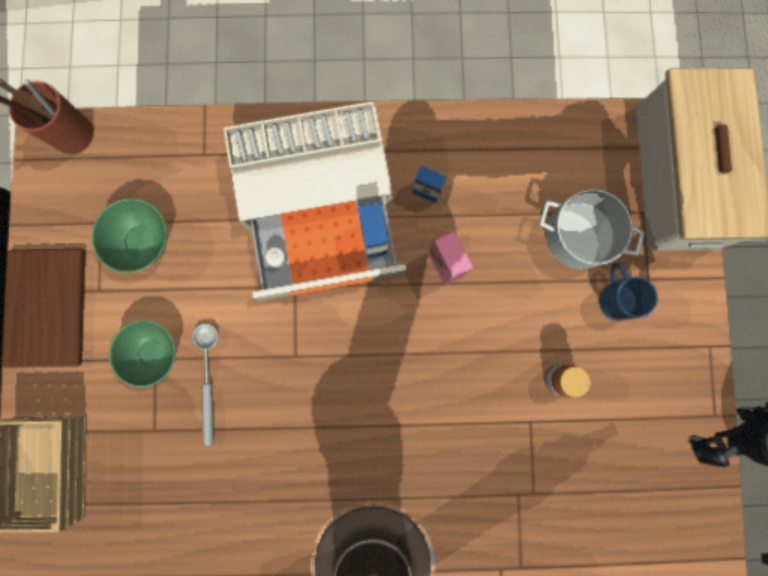

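Side view: tall blue/cream carton in the drawer (345,275), pink carton beside it (407,265), small blue one behind (352,241). Top view: carton (373,228), salt (275,257), trivet (325,240), pink (452,258), small blue (429,184). The blue/cream carton in the drawer is meant: it isn't pink and it is larger than the other blue one. Next I'll crop and measure.

```bash
python3 - <<'E'
from h import *
z=np.load('top0.npz');im,W=z['im'],z['W']
cv2.imwrite('pics/crop.png',cv2.resize(im[60:205,145:325][...,::-1],(720,580),interpolation=cv2.INTER_CUBIC))
i=im.astype(int);r,g,b=i[...,0],i[...,1],i[...,2]
def blob(m,name):
    n,l,st,ce=cv2.connectedComponentsWithStats(m.astype(np.uint8))
    for k in range(1,n):
        if st[k,4]>40:
            P=W[l==k];P=P[~np.isnan(P[:,0])]
            rc=cv2.minAreaRect((P[:,:2]*1000).astype(np.float32))
            print(name,ce[k].round(),st[k,4],np.median(P,0).round(3),P.min(0).round(3),P.max(0).round(3),[np.round(q,1) for q in rc])
blob((W[...,2]>.125)&(W[...,2]<.155)&(W[...,0]<.9),'z142')
blob((r>190)&(g<120)&(b<80),'orange')
blob((abs(W[...,2]-.066)<.008)&(r>150)&(W[...,0]>.4)&(W[...,0]<.75),'frontwall')
blob((abs(W[...,2]-.082)<.006)&(W[...,0]>.5),'top82')
blob((abs(W[...,2]-.056)<.006)&(r>130)&(W[...,0]>.5)&(W[...,0]<.75),'z56')
blob((W[...,2]>.08)&(W[...,0]>.5)&(W[...,1]<.0),'tall-right')
E
```

```text
z142 [448. 110.] 440 [ 0.747 -0.578  0.133] [ 0.606 -0.597  0.125] [ 0.899 -0.572  0.155] [array([ 751.7, -578.3]), array([293.3,  23.2]), np.float64(2.6)]
z142 [25. 80.] 198 [0.863 0.604 0.136] [0.838 0.572 0.125] [0.9   0.672 0.144] [array([866.8, 620.2]), array([ 57.8, 100.4]), np.float64(4.7)]
z142 [249. 150.] 433 [ 0.643 -0.015  0.142] [ 0.605 -0.039  0.125] [0.683 0.011 0.147] [array([644.5, -14.7]), array([75.1, 41.9]), np.float64(10.4)]
z142 [302. 169.] 415 [ 0.589 -0.158  0.13 ] [ 0.548 -0.192  0.125] [ 0.629 -0.124  0.135] [array([ 589.4, -158.3]), array([75.1, 42.3]), np.float64(25.4)]
z142 [248. 373.] 185 [0.062 0.002 0.14 ] [ 0.029 -0.059  0.125] [0.069 0.059 0.155] [array([50.7, -1.1]), array([119. ,  37.4]), np.float64(86.8)]
orange [212. 144.] 538 [0.694 0.098 0.012] [0.658 0.021 0.006] [0.723 0.173 0.019] [array([690.4,  95.1]), array([ 46. , 152.2]), np.float64(9.5)]
orange [227. 162.] 330 [0.636 0.043 0.012] [0.599 0.01  0.007] [0.677 0.157 0.018] [array([619.5,  78.7]), array([ 52.1, 158.5]), np.float64(25.6)]
frontwall [217. 189.] 564 [0.548 0.08  0.065] [ 0.525 
[... 3181 characters left out ...]
 744.8, -124.8]), array([54.9, 32.2]), np.float64(65.0)]
tall-right [400. 152.] 200 [ 0.636 -0.465  0.084] [ 0.572 -0.516  0.08 ] [ 0.722 -0.367  0.091] [array([ 643.6, -445.2]), array([137.5, 147.5]), np.float64(53.2)]
tall-right [250. 152.] 414 [ 0.635 -0.018  0.141] [ 0.604 -0.042  0.081] [ 0.683 -0.     0.147] [array([644.2, -14.7]), array([75.5, 42.4]), np.float64(10.4)]
tall-right [301. 171.] 504 [ 0.587 -0.155  0.129] [ 0.548 -0.192  0.081] [ 0.629 -0.124  0.135] [array([ 589.6, -158.1]), array([75.8, 42.9]), np.float64(24.9)]
tall-right [425. 192.] 117 [ 0.527 -0.523  0.088] [ 0.5   -0.554  0.08 ] [ 0.545 -0.472  0.093] [array([ 522.8, -513.2]), array([81.8, 43.8]), np.float64(89.0)]
```

View pics/crop.png

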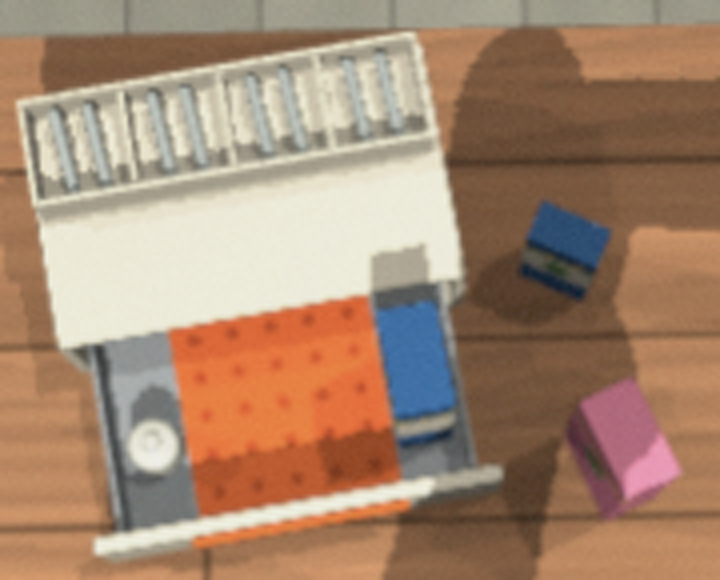

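The crop shows the tall blue carton at (415,365) inside the drawer, with the small blue (565,250) and pink (625,445) ones outside on the table. So it is the target. The caddy is turned about 9.8°, and the carton sits 100 mm to pad's -y side. I'll go above its outer side with the fingers turned along the caddy's x.

Request:
apply_moves:
  rows:
    - {"grip": 50, "travel": [14, -7, 0], "turn": -2}
    - {"grip": 50, "travel": [40, -19, 0], "turn": -5}
    - {"grip": 50, "travel": [72, -34, 0], "turn": -10}
    - {"grip": 50, "travel": [106, -50, 0], "turn": -15}
    - {"grip": 50, "travel": [140, -67, 0], "turn": -20}
    - {"grip": 50, "travel": [175, -84, 0], "turn": -25}
    - {"grip": 50, "travel": [210, -100, 0], "turn": -30}
    - {"grip": 50, "travel": [245, -117, 0], "turn": -35}
    - {"grip": 50, "travel": [280, -134, 0], "turn": -40}
    - {"grip": 50, "travel": [315, -150, 0], "turn": -45}
    - {"grip": 50, "travel": [350, -167, 0], "turn": -50}
    - {"grip": 50, "travel": [385, -184, 0], "turn": -55}
    - {"grip": 50, "travel": [420, -200, 0], "turn": -60}
    - {"grip": 50, "travel": [455, -217, 0], "turn": -65}
    - {"grip": 50, "travel": [490, -234, 0], "turn": -69}
    - {"grip": 50, "travel": [520, -248, 0], "turn": -72}
    - {"grip": 50, "travel": [540, -258, 0], "turn": -73}
    - {"grip": 50, "travel": [549, -262, 0], "turn": -73}
    - {"grip": 50, "travel": [549, -262, 0], "turn": -73}
    - {"grip": 50, "travel": [549, -262, 0], "turn": -73}

```text
t: 1.77
ee_pos: [0.6531, -0.0767, 0.2309]
eef_rot: [[-0.171, 0.985, -0.001], [0.985, 0.171, -0.001], [-0.0, -0.001, -1.0]]
force: [-0.3, -0.4, 0.0]
gripper_width: 0.0498
grasp_force: 0.0
```

```bash
python3 - <<'E'
from h import *
im,d,c=cap('wrist');W=world(d,c)
cv2.imwrite('pics/w1.png',im[...,::-1])
s,cc=.1702,.9854
X=W[...,0]*cc+W[...,1]*s;Y=-W[...,0]*s+W[...,1]*cc
m=(abs(W[...,2]-.142)<.008)&(X>.55)&(X<.72)&(Y>-.2)
print(m.sum(), X[m].min(),X[m].max(),Y[m].min(),Y[m].max())
p=robot.sense()['ee_pos'];print(p[0]*cc+p[1]*s,-p[0]*s+p[1]*cc)
E
```

```text
4470 0.5950063129841902 0.6704169118381227 -0.14779058519571797 -0.1058104438255383
0.6300073707396792 -0.18799816043026557
```

View pics/w1.png

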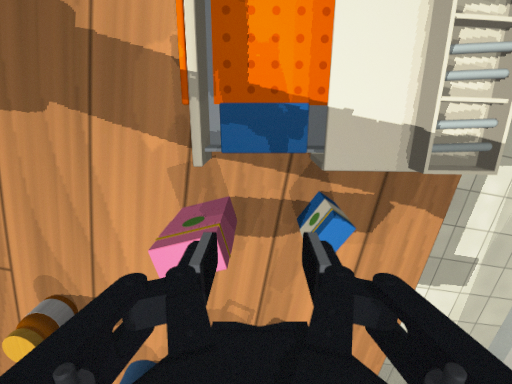

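Wrist view: carton top at (265,128), between trivet and side wall. The fingers are clear of pink (195,235) and small blue (325,220). Descending beside the carton and starting the push near its top.

Request:
apply_moves:
  rows:
    - {"grip": 50, "travel": [0, 3, 15], "turn": 0}
    - {"grip": 50, "travel": [0, 3, 45], "turn": 0}
    - {"grip": 50, "travel": [0, 3, 80], "turn": 0}
    - {"grip": 50, "travel": [0, 3, 105], "turn": 0}
    - {"grip": 50, "travel": [0, 3, 115], "turn": 0}
    - {"grip": 50, "travel": [0, 3, 115], "turn": 0}
    - {"grip": 50, "travel": [8, 3, 115], "turn": 0}
    - {"grip": 50, "travel": [16, 3, 115], "turn": 0}
    - {"grip": 50, "travel": [22, 3, 115], "turn": 0}
    - {"grip": 50, "travel": [27, 3, 115], "turn": 0}
    - {"grip": 50, "travel": [32, 3, 115], "turn": 0}
    - {"grip": 50, "travel": [37, 3, 115], "turn": 0}
    - {"grip": 50, "travel": [42, 3, 115], "turn": 0}
    - {"grip": 50, "travel": [47, 3, 115], "turn": 0}
    - {"grip": 50, "travel": [51, 3, 115], "turn": 0}
    - {"grip": 50, "travel": [51, 3, 115], "turn": 0}

```text
t: 3.15
ee_pos: [0.6478, -0.0242, 0.1163]
eef_rot: [[-0.172, 0.985, -0.0], [0.985, 0.172, 0.001], [0.001, -0.0, -1.0]]
force: [0.2, 0.8, 0.6]
gripper_width: 0.0498
grasp_force: 0.0
```

```bash
python3 - <<'E'
from h import *
im,d,c=cap('side')
cv2.imwrite('pics/s1.png',cv2.resize(im[130:270,110:330][...,::-1],(770,490)))
im,d,c=cap('top');W=world(d,c)
s,cc=.1702,.9854
X=W[...,0]*cc+W[...,1]*s;Y=-W[...,0]*s+W[...,1]*cc
i=im.astype(int)
m=(i[...,2]>i[...,0]+30)&(X>.57)&(X<.69)&(Y>-.2)&(Y<.1)&(W[...,2]>.02)
print(m.sum(), X[m].min(),X[m].max(),Y[m].min(),Y[m].max(),np.percentile(W[m][:,2],[5,50,95]))
E
```

```text
235 0.5738463657709972 0.6706899806453213 -0.10804884239179421 -0.07783923427883489 [0.13777653 0.14177003 0.14562992]
```

View pics/s1.png

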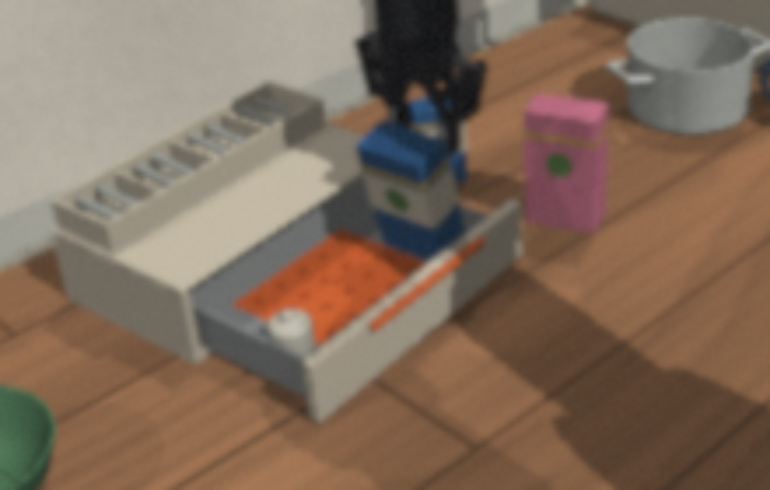

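The carton (415,190) is tilting as intended about its lower edge; salt (292,330) stands untouched. I'll carry on past the balance point.

Request:
apply_moves:
  rows:
    - {"grip": 50, "travel": [4, 0, 0], "turn": 0}
    - {"grip": 50, "travel": [8, 0, 0], "turn": 0}
    - {"grip": 50, "travel": [12, 0, 0], "turn": 0}
    - {"grip": 50, "travel": [16, 0, 0], "turn": 0}
    - {"grip": 50, "travel": [20, 0, 0], "turn": 0}
    - {"grip": 50, "travel": [24, 0, 0], "turn": 0}
    - {"grip": 50, "travel": [27, 0, 0], "turn": 0}
    - {"grip": 50, "travel": [30, 0, 0], "turn": 0}
    - {"grip": 50, "travel": [32, 0, 0], "turn": 0}
    - {"grip": 50, "travel": [32, 0, 0], "turn": 0}
    - {"grip": 50, "travel": [32, 0, 0], "turn": 0}
    - {"grip": 50, "travel": [32, 0, 0], "turn": 0}

```text
t: 4.25
ee_pos: [0.6426, 0.0056, 0.1163]
eef_rot: [[-0.17, 0.985, 0.0], [0.985, 0.17, -0.0], [-0.0, -0.0, -1.0]]
force: [-0.7, 0.3, 0.4]
gripper_width: 0.0499
grasp_force: 0.0
```

```bash
python3 - <<'E'
from h import *
im,d,c=cap('side')
cv2.imwrite('pics/s2.png',cv2.resize(im[130:270,110:330][...,::-1],(770,490)))
s,cc=.1702,.9854
for n in ['top','wrist']:
    im,d,c=cap(n);W=world(d,c)
    X=W[...,0]*cc+W[...,1]*s;Y=-W[...,0]*s+W[...,1]*cc
    m=(X>.59)&(X<.675)&(Y>-.15)&(Y<.105)&(W[...,2]>.035)&(W[...,2]<.075)
    print(n,m.sum(), X[m].min(),X[m].max(),Y[m].min(),Y[m].max(),np.percentile(W[m][:,2],[5,50,95]))
E
```

```text
top 932 0.5944426975304554 0.6708263560817589 -0.06642032314967558 0.09427057186542988 [0.04521019 0.05351381 0.05730716]
wrist 17772 0.5947553938327019 0.6707236763969963 -0.10318533192372104 0.026638480684847338 [0.05327972 0.05444549 0.05556925]
```

View pics/s2.png

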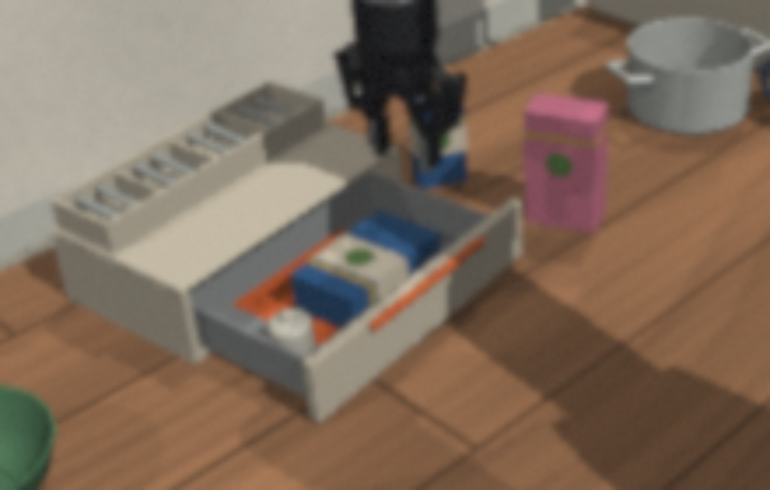

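The carton lies flat on its broad side: top at z 0.054, spanning -80 to +50 mm of pad, salt (292,330) still standing. Its end overhangs the trivet's edge by about 2 mm, so I'll nudge it 10 mm towards the middle.

Request:
apply_moves:
  rows:
    - {"grip": 30, "travel": [-10, 0, 0], "turn": 0}
    - {"grip": 30, "travel": [-24, 0, 0], "turn": 0}
    - {"grip": 30, "travel": [-24, 0, 5], "turn": 0}
    - {"grip": 30, "travel": [-24, 0, 25], "turn": 0}
    - {"grip": 30, "travel": [-24, 0, 50], "turn": 0}
    - {"grip": 30, "travel": [-24, 0, 70], "turn": 0}
    - {"grip": 30, "travel": [-24, 0, 76], "turn": 0}
    - {"grip": 30, "travel": [-24, 0, 76], "turn": 0}
    - {"grip": 30, "travel": [-18, 0, 76], "turn": 0}
    - {"grip": 30, "travel": [-12, 0, 76], "turn": 0}
    - {"grip": 30, "travel": [-8, 0, 76], "turn": 0}
    - {"grip": 30, "travel": [-4, 0, 76], "turn": 0}
    - {"grip": 30, "travel": [-1, 0, 76], "turn": 0}
    - {"grip": 30, "travel": [0, 0, 76], "turn": 0}
    - {"grip": 30, "travel": [0, 0, 76], "turn": 0}
    - {"grip": 30, "travel": [-12, 0, 76], "turn": 0}
    - {"grip": 30, "travel": [-12, 0, 60], "turn": 0}
    - {"grip": 30, "travel": [-12, 0, 25], "turn": 0}
    - {"grip": 30, "travel": [-12, 0, -10], "turn": 0}
    - {"grip": 30, "travel": [-12, 0, -30], "turn": 0}

```text
t: 6.07
ee_pos: [0.6458, -0.0069, 0.1497]
eef_rot: [[-0.169, 0.986, 0.003], [0.986, 0.169, 0.0], [-0.0, 0.003, -1.0]]
force: [1.1, 1.1, 0.5]
gripper_width: 0.0301
grasp_force: 0.0
```

```bash
python3 - <<'E'
from h import *
s,cc=.1702,.9854
for n in ['wrist','top']:
    im,d,c=cap(n);W=world(d,c)
    X=W[...,0]*cc+W[...,1]*s;Y=-W[...,0]*s+W[...,1]*cc
    m=(abs(W[...,2]-.054)<.004)&(X>.58)&(X<.69)&(Y>-.145)&(Y<.06)
    m=cv2.morphologyEx(m.astype(np.uint8),cv2.MORPH_OPEN,np.ones((3,3)))>0
    if m.sum(): print(n,m.sum(),cv2.minAreaRect(np.stack([X[m],Y[m]],-1).astype(np.float32)*1000))
    m=(abs(W[...,2]-.058)<.006)&(X>.57)&(X<.69)&(Y>.05)&(Y<.12); print('salt',m.sum(),X[m].mean(),Y[m].mean())
    m=(abs(W[...,2]-.064)<.005)&(X>.5)&(X<.58)&(Y>-.2)&(Y<.2)
    print('front',m.sum(),np.percentile(X[m],[1,50,99]),np.percentile(Y[m],[1,99]))
p=robot.sense()['ee_pos'];print(p,p[0]*cc+p[1]*s,-p[0]*s+p[1]*cc)
E
```

```text
wrist 1648 ((634.6182861328125, -28.46076202392578), (129.27456665039062, 75.1267318725586), 89.74879455566406)
salt 0 nan nan
front 2824 [0.54592347 0.56028839 0.56632852] [-0.16756573  0.03820259]
top 873 ((632.5708618164062, -21.558128356933594), (75.84571075439453, 118.13878631591797), 0.2066321074962616)
salt 30 0.6280726923204906 0.08718387593001949
front 433 [0.54310219 0.55454447 0.56386081] [-0.085479    0.12291059]
[ 0.64703583 -0.00676668  0.15067695] 0.6364374159230825 -0.1167933873405314<stdin>:9: RuntimeWarning: Mean of empty slice.
  ret = ret.dtype.type(ret / rcount)
```

Carton centred within ~5 mm of pad and aligned; salt standing at its place. Now moving in front of the drawer.

Request:
apply_moves:
  rows:
    - {"grip": 50, "travel": [3, -5, 0], "turn": 4}
    - {"grip": 50, "travel": [12, -17, 0], "turn": 10}
    - {"grip": 50, "travel": [20, -29, 0], "turn": 17}
    - {"grip": 50, "travel": [28, -41, 0], "turn": 24}
    - {"grip": 50, "travel": [36, -53, 0], "turn": 31}
    - {"grip": 50, "travel": [44, -65, 0], "turn": 38}
    - {"grip": 50, "travel": [52, -77, 0], "turn": 45}
    - {"grip": 50, "travel": [60, -89, 0], "turn": 52}
    - {"grip": 50, "travel": [68, -101, 0], "turn": 59}
    - {"grip": 50, "travel": [76, -113, 0], "turn": 66}
    - {"grip": 50, "travel": [84, -124, 0], "turn": 73}
    - {"grip": 50, "travel": [90, -131, 0], "turn": 80}
    - {"grip": 50, "travel": [94, -136, 0], "turn": 86}
    - {"grip": 50, "travel": [94, -136, 10], "turn": 90}
    - {"grip": 50, "travel": [94, -136, 35], "turn": 90}
    - {"grip": 50, "travel": [94, -136, 70], "turn": 90}
    - {"grip": 50, "travel": [94, -136, 98], "turn": 90}
    - {"grip": 50, "travel": [94, -136, 108], "turn": 90}
    - {"grip": 50, "travel": [94, -136, 108], "turn": 90}

```text
t: 7.75
ee_pos: [0.4923, 0.0625, 0.0356]
eef_rot: [[0.985, 0.17, -0.006], [0.17, -0.985, -0.001], [-0.006, 0.0, -1.0]]
force: [0.3, 0.1, -0.1]
gripper_width: 0.0497
grasp_force: 0.0
```

Request:
apply_moves:
  rows:
    - {"grip": 50, "travel": [8, 0, 0], "turn": 0}
    - {"grip": 50, "travel": [18, 0, 0], "turn": 0}
    - {"grip": 50, "travel": [26, 0, 0], "turn": 0}
    - {"grip": 50, "travel": [30, 0, 0], "turn": 0}
    - {"grip": 50, "travel": [34, 0, 0], "turn": 0}
    - {"grip": 50, "travel": [38, 0, 0], "turn": 0}
    - {"grip": 50, "travel": [42, 0, 0], "turn": 0}
    - {"grip": 50, "travel": [47, 0, 0], "turn": 0}
    - {"grip": 50, "travel": [53, 0, 0], "turn": 0}
    - {"grip": 50, "travel": [59, 0, 0], "turn": 0}
    - {"grip": 50, "travel": [66, 0, 0], "turn": 0}
    - {"grip": 50, "travel": [73, 0, 0], "turn": 0}
    - {"grip": 50, "travel": [80, 0, 0], "turn": 0}
    - {"grip": 50, "travel": [87, 0, 0], "turn": 0}
    - {"grip": 50, "travel": [94, 0, 0], "turn": 0}
    - {"grip": 50, "travel": [101, 0, 0], "turn": 0}
    - {"grip": 50, "travel": [108, 0, 0], "turn": 0}
    - {"grip": 50, "travel": [114, 0, 0], "turn": 0}
    - {"grip": 50, "travel": [118, 0, 0], "turn": 0}
    - {"grip": 50, "travel": [120, 0, 0], "turn": 0}

```text
t: 9.42
ee_pos: [0.6135, 0.0842, 0.0381]
eef_rot: [[0.985, 0.17, 0.0], [0.17, -0.985, 0.0], [0.0, -0.0, -1.0]]
force: [-1.8, -2.3, -0.4]
gripper_width: 0.0498
grasp_force: 1.0
```

```bash
python3 - <<'E'
from h import *
im,d,c=cap('side')
cv2.imwrite('pics/s3.png',cv2.resize(im[130:270,110:330][...,::-1],(770,490)))
E
```

```text
(no output)
```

View pics/s3.png

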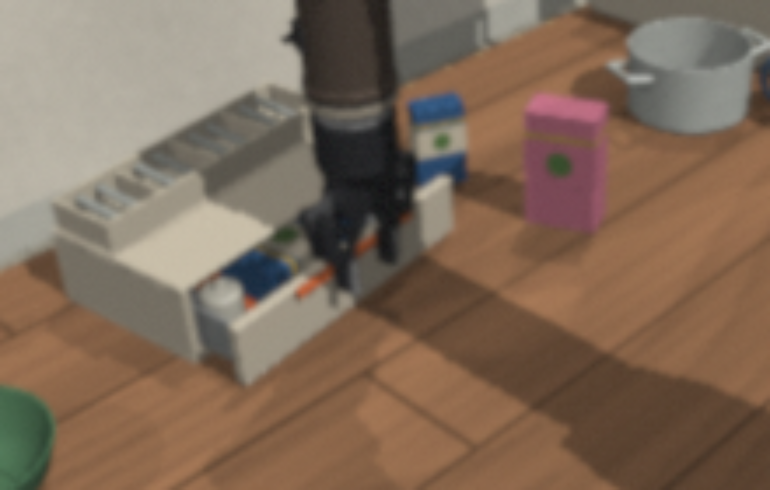

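The drawer moves straight in, with the salt (222,300) standing and the carton (265,270) lying flat. I'll keep pushing.

Request:
apply_moves:
  rows:
    - {"grip": 50, "travel": [4, 0, 0], "turn": 0}
    - {"grip": 50, "travel": [9, 0, 0], "turn": 0}
    - {"grip": 50, "travel": [15, 0, 0], "turn": 0}
    - {"grip": 50, "travel": [21, 0, 0], "turn": 0}
    - {"grip": 50, "travel": [27, 0, 0], "turn": 0}
    - {"grip": 50, "travel": [33, 0, 0], "turn": 0}
    - {"grip": 50, "travel": [38, 0, 0], "turn": 0}
    - {"grip": 50, "travel": [42, 0, 0], "turn": 0}
    - {"grip": 50, "travel": [45, 0, 0], "turn": 0}
    - {"grip": 50, "travel": [48, 0, 0], "turn": 0}
    - {"grip": 50, "travel": [50, 0, 0], "turn": 0}
    - {"grip": 50, "travel": [50, 0, 0], "turn": 0}

```text
t: 10.47
ee_pos: [0.6626, 0.0926, 0.0383]
eef_rot: [[0.985, 0.17, 0.001], [0.17, -0.985, 0.0], [0.001, -0.0, -1.0]]
force: [-0.6, 0.4, 0.4]
gripper_width: 0.0501
grasp_force: 0.1
```

Request:
apply_moves:
  rows:
    - {"grip": 50, "travel": [1, 0, 0], "turn": 0}
    - {"grip": 50, "travel": [2, 0, 0], "turn": 0}
    - {"grip": 50, "travel": [3, 0, 0], "turn": 0}
    - {"grip": 50, "travel": [4, 0, 0], "turn": 0}
    - {"grip": 50, "travel": [5, 0, 0], "turn": 0}
    - {"grip": 50, "travel": [5, 0, 0], "turn": 0}

```text
t: 10.97
ee_pos: [0.6657, 0.0931, 0.0383]
eef_rot: [[0.985, 0.17, -0.003], [0.17, -0.985, -0.001], [-0.003, 0.0, -1.0]]
force: [-7.9, -1.5, 4.1]
gripper_width: 0.0503
grasp_force: 3.5
```

```bash
python3 - <<'E'
from h import *
s,cc=.1702,.9854
print(robot.sense()['force'])
im,d,c=cap('wrist');W=world(d,c)
X=W[...,0]*cc+W[...,1]*s;Y=-W[...,0]*s+W[...,1]*cc
m=(abs(W[...,2]-.066)<.004)&(X>.6)&(X<.76)
print('front',m.sum(),np.percentile(X[m],[1,50,99]))
m=(abs(W[...,2]-.082)<.003)&(X>.6)
print('housing',m.sum(),np.percentile(X[m],[.2,1,50]))
cv2.imwrite('pics/w2.png',im[...,::-1])
E
```

```text
[-7.8625639  -1.53215465  4.06366332]
front 9989 [0.66839872 0.68943039 0.69603284]
housing 115010 [0.67774807 0.70286376 0.74637231]
```

View pics/w2.png

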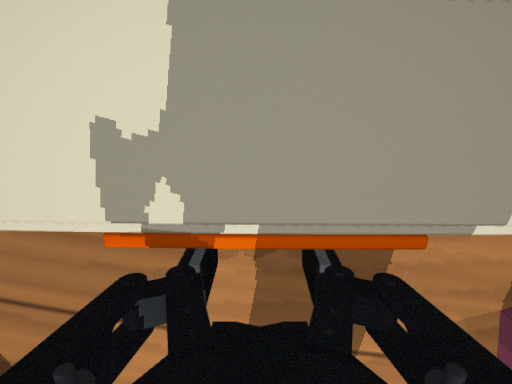

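The front (265,230) is flush against the housing and the lip (265,241) is parallel to it. The force has risen to 8 N, so it looks like the stop. One slightly firmer press will confirm, then I back off.

Request:
apply_moves:
  rows:
    - {"grip": 50, "travel": [1, 0, 0], "turn": 0}
    - {"grip": 50, "travel": [2, 0, 0], "turn": 0}
    - {"grip": 50, "travel": [3, 0, 0], "turn": 0}
    - {"grip": 50, "travel": [3, 0, 0], "turn": 0}

```text
t: 11.35
ee_pos: [0.6658, 0.0931, 0.0381]
eef_rot: [[0.986, 0.169, -0.008], [0.169, -0.986, -0.002], [-0.009, 0.0, -1.0]]
force: [-17.1, -3.1, 12.0]
gripper_width: 0.0501
grasp_force: 8.7
```

Request:
apply_moves:
  rows:
    - {"grip": 50, "travel": [-3, 0, 0], "turn": 0}
    - {"grip": 50, "travel": [-12, 0, 0], "turn": 0}
    - {"grip": 50, "travel": [-30, 0, 0], "turn": 0}
    - {"grip": 50, "travel": [-55, 0, 0], "turn": 0}
    - {"grip": 50, "travel": [-80, 0, -10], "turn": 0}
    - {"grip": 50, "travel": [-105, 0, -35], "turn": 0}
    - {"grip": 50, "travel": [-130, 0, -70], "turn": 0}
    - {"grip": 50, "travel": [-150, 0, -105], "turn": 0}
    - {"grip": 50, "travel": [-165, 0, -135], "turn": 0}
    - {"grip": 50, "travel": [-170, 0, -160], "turn": 0}
    - {"grip": 50, "travel": [-170, 0, -170], "turn": 0}
    - {"grip": 50, "travel": [-170, 0, -170], "turn": 0}
    - {"grip": 50, "travel": [-170, 0, -170], "turn": 0}

```text
t: 12.43
ee_pos: [0.5029, 0.065, 0.2082]
eef_rot: [[0.985, 0.17, 0.002], [0.17, -0.985, 0.0], [0.002, 0.0, -1.0]]
force: [0.0, -0.7, -0.0]
gripper_width: 0.0502
grasp_force: 0.0
```

```bash
python3 - <<'E'
from h import *
s,cc=.1702,.9854
for n in ['side','top']:
    im,d,c=cap(n);W=world(d,c)
    if n=='side': cv2.imwrite('pics/s4.png',cv2.resize(im[130:270,110:330][...,::-1],(770,490)))
X=W[...,0]*cc+W[...,1]*s;Y=-W[...,0]*s+W[...,1]*cc
m=(abs(W[...,2]-.066)<.008)&(X>.6)&(X<.76)&(abs(Y+.023)<.15)
print('front',m.sum(),np.percentile(X[m],[1,50,99]))
E
```

```text
front 562 [0.68110638 0.6932304  0.70265205]
```

View pics/s4.png

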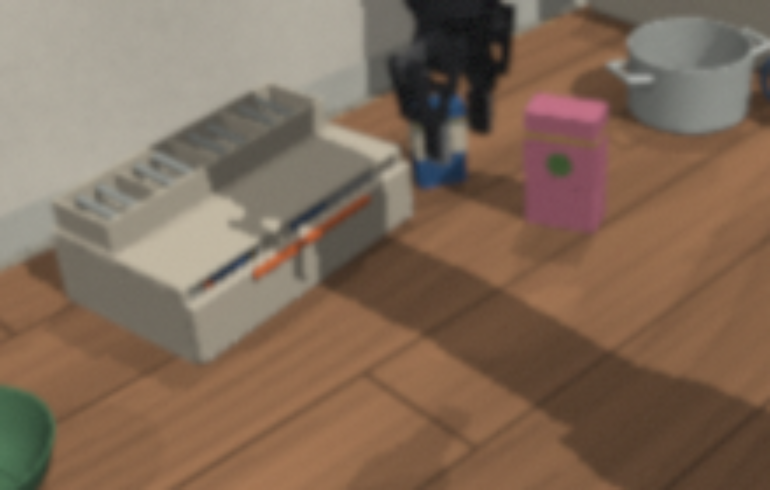

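The drawer is shut against its stop: it didn't move at 17 N, and its total travel was about 139 mm. The other things are untouched and the arm is clear.

```bash
python3 -c "
from rig import robot
print(robot.job_done())"
```

```text
the job is handed in; nothing more can be done
None
```

The job is handed in: the tea carton was pushed over and lay flat on the trivet about 5 mm from its middle, the drawer is pushed home against its stop, the salt pot was standing when last seen about two-thirds of the way in, and the arm is clear.

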